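# Sweep loose rubber stoppers into the catch pan

### The arm

A 7-joint arm with a two-finger parallel gripper is mounted at the origin on the work surface. World frame = base frame: x ahead of the robot, y to its left, z up, the work surface at z = 0. Lengths are in m, angles in rad, forces in N, time in s.
With the tool pointing down it reaches from about 0.4 to 0.85 m from the base axis. Payload 10.4 kg.
Tool frame: the origin (TCP) lies between the finger pads; the fingertips stand tip_extent ahead of it and the grasp point (between the pads) lies 2 mm behind it (tip_extent is the distance from the TCP to the fingertips, in m); z points along the fingers, y is the direction in which the jaws open and shut (so a half turn about z gives the same grasp; the last joint's range is limited). The gripper opens to 87 mm and grips with 3 to 60 N. Pads are 19 mm wide; open, the fingers measure 117 mm over their backs; the gripper's body (75 mm by 190 mm) begins 51 mm behind the grasp point.
Start: joints at [-1.222, 0.332, -0.065, 1.46, 0.022, 1.35, -0.088], TCP at [0.227, 0.582, 0.24] pointing down, gripper open.
Joint ranges: [-2.6, 2.6], [-0.5, 2.12], [-1.47, 1.34], [0.16, 2.42], [-1.27, 4.41], [0.06, 2.06], [-2.6, 2.6]. Speed limits (rad/s): [2.22, 2.22, 2.79, 2.79, 3.14, 3.14, 3.14].

### API

Orientations are given as a unit quaternion [x, y, z, w].
In Python, from bench import read_state, camera, camera_params, close_job, tip_extent gives the robot as it stands. The module is installed in compiled form; this text tells all that it offers.
- The arm moves only by the tool send_rows, never from a script. Its argument "steps" is a list of rows, each a list of 7 numbers: the turn, a rotation vector about the tool's x, y, z in degrees, then the shift along the tool's x, y, z in m, then the gripper's target within -1 to 1 (shut at 1, half-way at 0, fully open at -1). In form: [[ax, ay, az, x, y, z, jaw], ...]. A call has exactly 10 rows; each row shifts and turns the pose as measured when the row begins, along the tool's axes as they then stand; what a row does not reach is not made up. A row lasts 1/10 s, in which the tool goes at most 50 mm and 8.59 degrees, less where a joint would pass 70% of its speed; a pose out of reach is approached as far as the arm can. A call with a gripper value outside its range is refused whole. The fingers move at their own pace and stop on an object; "force" is the grip in N (left out, the last holds). Time passes only in rows, so rows that do not move let the fingers close, or fill a call up. It gives the time, the measured TCP pose, the force and the opening at its end, in the units of the state.
- read_state(): the state, without advancing time (a new reading comes with each control period).
- camera(name): name is "side" or "top"; returns (picture, depth): 400x640x3 uint8, blue, green, red; 400x640 float32, m along the optical axis (not along the pixel's ray), 0 where there is no reading.
- camera_params(name): a dict with "camera_matrix" (3x3 intrinsics, pixels), "world_from_camera" (4x4, takes a point from camera to world coordinates). Camera axes: x right, y down, z forward; pixel columns grow to the right and rows downward; lengths in m; the calibration is good to about 2 mm. A picture is of the moment at which its call begins. camera_params takes no time and is no camera call.
- close_job(): hands the job in, once; it reports no verdict.
The state is a dict: "time": time; "joint_positions": joint angles; "joint_vel": joint speeds; "joint_torque": joint torques, N m; "ee_pos": TCP position; "eef_rot": TCP orientation; "ft_force": force on the tool from outside, world axes, zero at the start; "torque": the same for the moment, N m; "width": finger opening in m.
Only numpy, scipy, OpenCV 4.12 (cv2) and the standard library are available. Lean on these libraries where they do the work, as an engineer would, in place of code of your own. Each camera call takes 0.05 s, during which the arm holds its last target.

### The job

Sweep the three loose rubber stoppers across the bench and through the open mouth into the steel catch pan, until each one lies wholly inside its walls. Only push them gently along the bench with the fingertips: do not pinch, lift or jam them, and leave every other thing on the bench where it stands.

Things in the scene. Friction and masses are not known exactly. Their poses are not given: they have to be found in the camera images.
- pan: stainless catch pan fixed to the bench at the left: three thin upright walls (3 thick, 28 high) round a floor that lies flush with the bench (no step at the mouth). Inside 120 deep and 180 wide. Origin: centre of the inner floor, at bench height. Its x axis points from the open mouth to the back wall (mouth at x = -60, back wall at x = +60); y runs along the mouth (side walls at y = -90 and +90)
- pan_mouth (a point): middle of the open mouth of the pan, on the bench, 60 before the pan's origin; the mouth is 180 wide and faces the work area on the right (roughly -y), up to about 17 degrees askew
- stopper0: loose solid dark rubber stopper standing on its wide end: diameter 36 at the bench tapering to 30 at the top, height 26, about 35 g; origin: centre of its underside, z up. Slides upright when pushed near the bench; stays where it is left
- stopper0_mid (a point): middle of stopper0, 13 above its underside
- stopper1: loose solid dark rubber stopper standing on its wide end: diameter 36 at the bench tapering to 30 at the top, height 26, about 35 g; origin: centre of its underside, z up. Slides upright when pushed near the bench; stays where it is left
- stopper1_mid (a point): middle of stopper1, 13 above its underside
- stopper2: loose solid dark rubber stopper standing on its wide end: diameter 36 at the bench tapering to 30 at the top, height 26, about 35 g; origin: centre of its underside, z up. Slides upright when pushed near the bench; stays where it is left
- stopper2_mid (a point): middle of stopper2, 13 above its underside
- vial: bystander, loose, to be left alone: small capped amber glass vial, upright cylinder, diameter 28, height 50; origin: centre of its underside
- crucible: bystander, loose, to be left alone: small open white porcelain crucible, upright, rim diameter 48, height 42; origin: centre of its underside
- boss: bystander, loose, to be left alone: aluminium clamp boss lying flat, 50 x 26 x 26 with two thumbscrews sticking out sideways, 77 over all; origin: centre of its underside
- corkring: bystander, loose, to be left alone: flat cork flask ring, outer diameter 90, inner 48, height 25; origin: centre of its underside
- spatula: bystander, loose, to be left alone: steel lab spatula lying flat, 170 long, at the far side; origin underneath the tool
- flask: bystander, loose, to be left alone: amber reagent bottle, diameter 70, height 140, upright, at the right; origin: centre of its underside
Mind the look-alikes: they are no part of the job. Leave any pink look-alike of the stopper0 alone. What is shaped like the stopper1 but purple is not meant.

How it is judged:
By the outcome, as a careful person would: the job done as asked, in the order asked, and still so for the second after the job is handed in, with the robot touching nothing.
It also fails if it takes over 72 s, if anything falls off the work surface, if the arm or the gripper's body presses on something with over 40 N, if the wrist force passes 120 N, or if a joint passes its speed limit or range.

## Working session

There is one attempt and no reset: what is moved stays moved. The work goes in short steps, Python scripts to look and compute and a tool call to move; the robot and the scene stay as the last step left them, time stands still between calls to the robot, and variables do not carry over. Pictures are saved under pics/ and viewed, and the job is handed in when it is done.

Besides the shell and the picture viewer there is one more tool, called after "Emit:" by a JSON object that holds its "name" and its "arguments". send_rows: Moves the arm, as the interface text tells. Its arguments: {"type":"object","properties":{"steps":{"type":"array"},"force":{"type":"number"}},"required":["steps"]}

```bash
mkdir -p pics; python3 - <<'E'
from bench import *
import cv2,numpy as np
print(tip_extent if not callable(tip_extent) else tip_extent())
s=read_state();print({k:np.round(v,3).tolist() for k,v in s.items()})
for n in("top","side"):
    im,d=camera(n);cv2.imwrite(f"pics/{n}0.png",im);np.save(f"{n}0.npy",d)
    p=camera_params(n);print(n,np.round(p["camera_matrix"],1).tolist(),np.round(p["world_from_camera"],3).tolist())
E
```

```text
0.017
{'time': 0.0, 'joint_positions': [-1.222, 0.333, -0.065, 1.461, 0.022, 1.35, -0.088], 'joint_vel': [-0.0, 0.002, -0.002, 0.001, 0.001, 0.0, 0.001], 'joint_torque': [0.001, -62.324, 0.025, -38.991, -0.061, 0.04, 0.0], 'ee_pos': [0.227, 0.582, 0.239], 'eef_rot': [0.185, 0.983, -0.001, -0.0], 'ft_force': [0.285, -0.011, 0.416], 'torque': [-0.036, -0.018, 0.053], 'width': 0.087}
top [[507.8, 0.0, 318.5], [0.0, 507.8, 194.1], [0.0, 0.0, 1.0]] [[0.005, -0.987, 0.162, 0.335], [-1.0, -0.003, 0.012, -0.122], [-0.012, -0.162, -0.987, 1.494], [0.0, 0.0, 0.0, 1.0]]
side [[364.9, 0.0, 320.8], [0.0, 364.9, 195.0], [0.0, 0.0, 1.0]] [[0.997, -0.036, 0.075, 0.503], [-0.082, -0.538, 0.839, -0.808], [0.01, -0.842, -0.539, 0.492], [0.0, 0.0, 0.0, 1.0]]
```

View pics/top0.png

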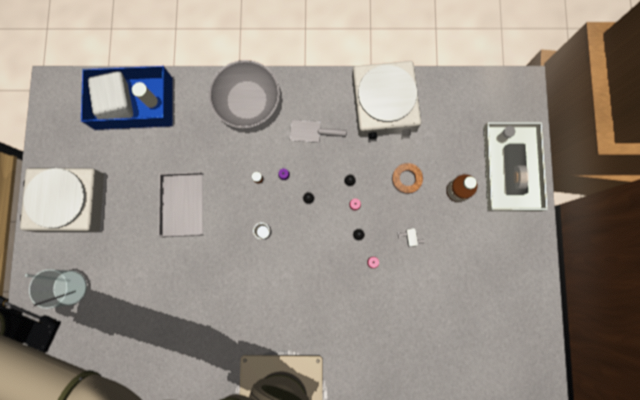

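View pics/side0.png

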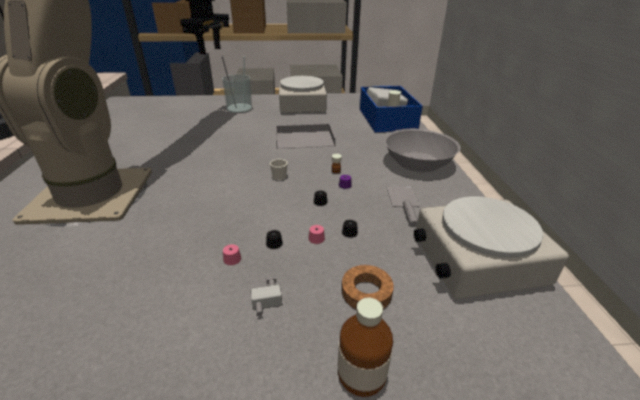

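The top view shows three dark stopper candidates at (308,198), (350,180) and (359,234). These could be mistaken for them:
- purple (284,174)
- pink (355,204) and (373,263)
- hotplate knob (373,136)

The pan is at (182,205). The vial (257,177) and the crucible (262,231) stand before its mouth.

```bash
cat > h.py <<'E'
from bench import *
import cv2,numpy as np
def ray(n,uv,z):
    p=camera_params(n);K=p["camera_matrix"];T=np.array(p["world_from_camera"])
    d=T[:3,:3]@np.linalg.inv(K)@np.array([uv[0],uv[1],1.]);o=T[:3,3]
    return o+d*(z-o[2])/d[2]
def proj(n,P):
    p=camera_params(n);T=np.linalg.inv(np.array(p["world_from_camera"]));q=T[:3,:3]@np.array(P)+T[:3,3];q=np.array(p["camera_matrix"])@q
    return q[:2]/q[2]
def blobs(mask,amin=20):
    n,l,s,c=cv2.connectedComponentsWithStats(mask.astype(np.uint8))
    return [(c[i],s[i]) for i in range(1,n) if s[i][4]>=amin]
E
python3 - <<'E'
from h import *
im=cv2.imread("pics/top0.png");hsv=cv2.cvtColor(im,cv2.COLOR_BGR2HSV)
roi=np.zeros(im.shape[:2],bool);roi[150:280,240:480]=1
H,S,V=[hsv[...,i].astype(int) for i in range(3)]
ms={"dark":(V<60),"pink":((H>150)&(S>80)&(V>100)),"purple":((H>120)&(H<150)&(S>80)),"white":((V>185)&(S<60)),"orange":((H<25)&(S>80))}
for k,m in ms.items():
    for c,s in blobs(m&roi,8): print(k,np.round(c,1),s[2:5],np.round(ray("top",c,0.013),3))
s=cv2.imread("pics/side0.png");hs=cv2.cvtColor(s,cv2.COLOR_BGR2HSV)
H,S,V=[hs[...,i].astype(int) for i in range(3)]
r=np.zeros(s.shape[:2],bool);r[140:330,200:400]=1
for k,m in {"dark":(V<45),"pink":((H>150)&(S>80)),"purple":((H>120)&(H<150)&(S>80))}.items():
    for c,q in blobs(m&r,20): print("side",k,np.round(c,1),q[2:5],np.round(ray("side",c,0.013),3))
cv2.imwrite("pics/crop0.png",cv2.resize(im[150:290,150:350],None,fx=4,fy=4,interpolation=cv2.INTER_CUBIC))
cv2.imwrite("pics/crop1.png",cv2.resize(im[150:290,270:450],None,fx=4,fy=4,interpolation=cv2.INTER_CUBIC))
E
```

```text
dark [349.5 180. ] [10 11 82] [ 0.62  -0.195  0.013]
dark [308.3 197.7] [10 10 79] [ 0.566 -0.073  0.013]
dark [358.3 234.3] [10 10 83] [ 0.459 -0.22   0.013]
pink [354.7 204.1] [11 11 93] [ 0.548 -0.21   0.013]
pink [372.5 262. ] [10 11 92] [ 0.379 -0.261  0.013]
purple [283.4 173.6] [10 11 87] [0.639 0.001 0.013]
white [255.9 175.7] [10 10 75] [0.632 0.083 0.013]
white [470.2 182. ] [ 12  11 105] [ 0.615 -0.552  0.013]
white [256.5 225.7] [11 13 23] [0.483 0.078 0.013]
white [262.5 231.9] [ 14  13 120] [0.465 0.06  0.013]
white [412.1 236.7] [ 11  18 151] [ 0.452 -0.376  0.013]
orange [407.5 177.8] [ 31  30 524] [ 0.627 -0.367  0.013]
orange [461.7 187.7] [ 26  25 353] [ 0.597 -0.526  0.013]
orange [260.3 180.5] [ 6  5 11] [0.618 0.07  0.013]
side dark [320.2 198.3] [ 13  13 139] [ 0.567 -0.077  0.013]
side dark [349.6 228.8] [ 14  16 187] [ 0.62  -0.2    0.013]
side dark [273.7 239.6] [ 15  17 210] [ 0.46  -0.224  0.013]
side pink [316.3 233.8] [ 15  19 239] [ 0.548 -0.212  0.013]
side pink [231.1 254.3] [ 18  20 292] [ 0.379 -0.263  0.013]
side purple [345.  181.1] [ 12  13 134] [ 0.637 -0.     0.013]
```

View pics/crop0.png

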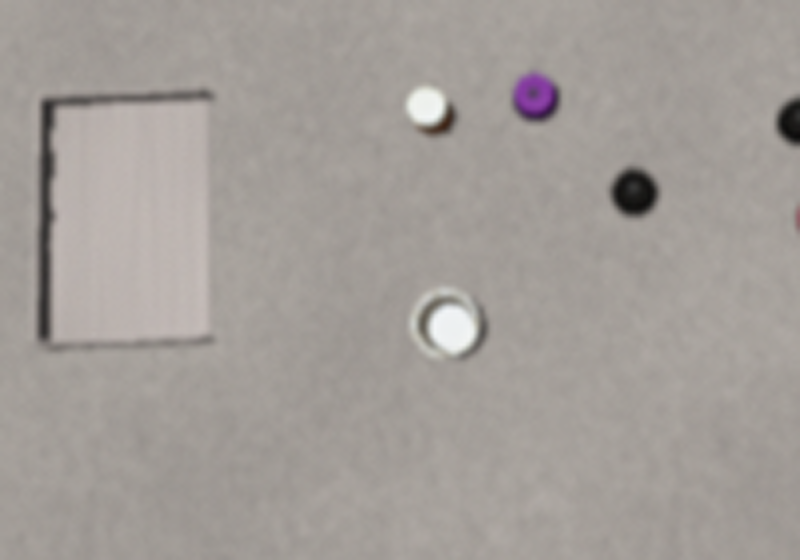

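View pics/crop1.png

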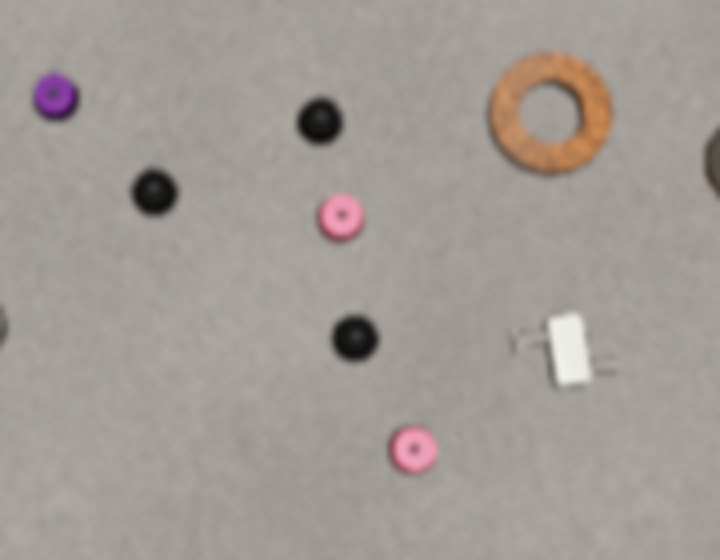

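The crops show three plain black stoppers. The pink and purple look-alikes have holed tops, so the black ones are the targets. Next I measure the pan, vial and crucible.

```bash
python3 - <<'E'
from h import *
im=cv2.imread("pics/top0.png");
f=lambda x,y:(150+(x-1.5)/4,150+(y-1.5)/4)
for n,q,z in[("mouth far",(209,97),0),("mouth near",(211,339),0),("back far",(52,102),0),("back near",(50,343),0),("wall far mouth top",(212,95),.028),("wall far back top",(43,100),.028),("near mouth top",(213,341),.028),("vial top",(427,105),.05),("crucible rim",(448,324),.042),("purple",(535,97),.013)]:
    print(n,np.round(ray("top",f(*q),z),4))
s=read_state();print(s["time"],s["ee_pos"])
from scipy.spatial.transform import Rotation as R
print(R.from_quat(s["eef_rot"]).as_matrix().round(3))
E
```

```text
mouth far [0.6401 0.248  0.    ]
mouth near [0.458  0.2389 0.    ]
back far [0.636  0.3664 0.    ]
back near [0.4546 0.358  0.    ]
wall far mouth top [0.6359 0.2389 0.028 ]
wall far back top [0.6318 0.364  0.028 ]
near mouth top [0.4542 0.2306 0.028 ]
vial top [0.6243 0.0767 0.05  ]
crucible rim [0.4659 0.0588 0.042 ]
purple [0.638  0.0014 0.013 ]
0.1 [0.22693843 0.58198925 0.2388325 ]
[[-0.932  0.363 -0.   ]
 [ 0.363  0.932 -0.001]
 [-0.    -0.001 -1.   ]]
```

```bash
cat > plan.py <<'E'
from h import *
from scipy.spatial.transform import Rotation as R
def plan(wps,turn=0):
    """wps: list of (x,y,z,nrows); even steps; prints tool shifts. turn = total deg about tool z over the first rows"""
    s=read_state();p=np.array(s["ee_pos"]);M=R.from_quat(s["eef_rot"]).as_matrix();i=0
    for x,y,z,n in wps:
        d=(np.array([x,y,z])-p)/n
        for k in range(n):
            t=np.clip(turn,-8.5,8.5);turn-=t
            print(i,round(float(t),1),np.round(M.T@d,4).tolist());i+=1
            M=M@R.from_rotvec([0,0,np.deg2rad(t)]).as_matrix()
        p=np.array([x,y,z])
def st():
    s=read_state();M=R.from_quat(s["eef_rot"]).as_matrix()
    print("t",round(s["time"],2),"p",np.round(s["ee_pos"],4),"xhead",round(float(np.degrees(np.arctan2(M[1,0],M[0,0]))),2),"tilt",np.round(M[:2,2],4),"f",np.round(s["ft_force"],2),"w",round(s["width"],4),"q",np.round(s["joint_positions"],2))
E
python3 -c "
from plan import *
plan([(0.567,-0.125,0.15,20)],68.7)"
```

```text
0 8.5 [-0.0287, -0.0268, 0.0045]
1 8.5 [-0.0323, -0.0222, 0.0045]
2 8.5 [-0.0353, -0.0172, 0.0045]
3 8.5 [-0.0374, -0.0118, 0.0045]
4 8.5 [-0.0387, -0.0061, 0.0045]
5 8.5 [-0.0392, -0.0003, 0.0045]
6 8.5 [-0.0388, 0.0055, 0.0045]
7 8.5 [-0.0376, 0.0111, 0.0045]
8 0.7 [-0.0355, 0.0166, 0.0045]
9 0.0 [-0.0353, 0.017, 0.0045]
10 0.0 [-0.0353, 0.017, 0.0045]
11 0.0 [-0.0353, 0.017, 0.0045]
12 0.0 [-0.0353, 0.017, 0.0045]
13 0.0 [-0.0353, 0.017, 0.0045]
14 0.0 [-0.0353, 0.017, 0.0045]
15 0.0 [-0.0353, 0.017, 0.0045]
16 0.0 [-0.0353, 0.017, 0.0045]
17 0.0 [-0.0353, 0.017, 0.0045]
18 0.0 [-0.0353, 0.017, 0.0045]
19 0.0 [-0.0353, 0.017, 0.0045]
```

Emit:
{"name": "send_rows", "arguments": {"steps": [[0,0,8.5,-0.029,-0.027,0.004,0.5],[0,0,8.5,-0.032,-0.022,0.004,0.5],[0,0,8.5,-0.035,-0.017,0.004,0.5],[0,0,8.5,-0.037,-0.012,0.004,0.5],[0,0,8.5,-0.039,-0.006,0.004,0.5],[0,0,8.5,-0.039,0,0.004,0.5],[0,0,8.5,-0.039,0.006,0.004,0.5],[0,0,8.5,-0.038,0.011,0.004,0.5],[0,0,0.7,-0.036,0.017,0.004,0.5],[0,0,0,-0.035,0.017,0.004,0.5]], "force": 5}}

```text
time: 1.1
ee_pos: [0.3946, 0.2166, 0.1935]
eef_rot: [0.713, 0.701, -0.003, -0.001]
ft_force: [0.5, 0.3, -0.2]
width: 0.023
```

```bash
python3 -c "
from plan import *
st();plan([(0.567,-0.125,0.13,10)],0)"
```

```text
t 1.1 p [0.3946 0.2166 0.1935] xhead 89.03 tilt [-0.006  -0.0032] f [ 0.51  0.34 -0.23] w 0.023 q [-0.89 -0.03  0.29  1.97  0.01  1.21 -0.63]
0 0.0 [-0.0338, 0.0178, 0.0064]
1 0.0 [-0.0338, 0.0178, 0.0064]
2 0.0 [-0.0338, 0.0178, 0.0064]
3 0.0 [-0.0338, 0.0178, 0.0064]
4 0.0 [-0.0338, 0.0178, 0.0064]
5 0.0 [-0.0338, 0.0178, 0.0064]
6 0.0 [-0.0338, 0.0178, 0.0064]
7 0.0 [-0.0338, 0.0178, 0.0064]
8 0.0 [-0.0338, 0.0178, 0.0064]
9 0.0 [-0.0338, 0.0178, 0.0064]
```

Emit:
{"name": "send_rows", "arguments": {"steps": [[0,0,-0.2,-0.034,0.018,0.006,0.5],[0,0,-0.2,-0.034,0.018,0.006,0.5],[0,0,-0.2,-0.034,0.018,0.006,0.5],[0,0,-0.2,-0.034,0.018,0.006,0.5],[0,0,-0.2,-0.034,0.018,0.006,0.5],[0,0,0,-0.034,0.018,0.006,0.5],[0,0,0,-0.034,0.018,0.006,0.5],[0,0,0,-0.034,0.018,0.006,0.5],[0,0,0,-0.034,0.018,0.006,0.5],[0,0,0,-0.034,0.018,0.006,0.5]]}}

```text
time: 2.1
ee_pos: [0.5765, -0.1393, 0.13]
eef_rot: [0.706, 0.708, -0.003, -0.002]
ft_force: [-0.1, 0.9, 0.6]
width: 0.0218
```

```bash
python3 -c "
from plan import *
st();plan([(0.566,-0.125,0.04,5),(0.566,-0.125,0.023,5)],0)"
```

```text
t 2.1 p [ 0.5765 -0.1393  0.13  ] xhead 90.2 tilt [-0.0063 -0.0014] f [-0.1   0.92  0.58] w 0.0218 q [-0.34  0.4   0.63  1.71 -0.25  1.13  0.36]
0 0.0 [0.0029, -0.002, 0.018]
1 0.0 [0.0029, -0.002, 0.018]
2 0.0 [0.0029, -0.002, 0.018]
3 0.0 [0.0029, -0.002, 0.018]
4 0.0 [0.0029, -0.002, 0.018]
5 0.0 [0.0, 0.0, 0.0034]
6 0.0 [0.0, 0.0, 0.0034]
7 0.0 [0.0, 0.0, 0.0034]
8 0.0 [0.0, 0.0, 0.0034]
9 0.0 [0.0, 0.0, 0.0034]
```

Emit:
{"name": "send_rows", "arguments": {"steps": [[0,0,0,0.001,-0.002,0.018,0.5],[0,0,0,0.001,-0.002,0.018,0.5],[0,0,0,0.001,-0.002,0.018,0.5],[0,0,0,0.001,-0.002,0.018,0.5],[0,0,0,0.001,-0.002,0.018,0.5],[0,0,0,0,0,0.004,0.5],[0,0,0,0,0,0.004,0.5],[0,0,0,0,0,0.004,0.5],[0,0,0,0,0,0.003,0.5],[0,0,0,0,0,0,0.5]]}}

```text
time: 3.1
ee_pos: [0.5656, -0.1429, 0.0197]
eef_rot: [0.709, 0.705, -0.005, -0.001]
ft_force: [-0.9, 0.5, 0.3]
width: 0.0218
```

```bash
python3 - <<'E'
from plan import *
st();plan([(0.551,0.05,0.023,16),(0.549,0.307,0.023,24)],0)
im,_=camera("side");cv2.imwrite("pics/s1.png",cv2.resize(im[140:300,200:400],None,fx=4,fy=3.75));
E
```

```text
t 3.1 p [ 0.5656 -0.1429  0.0197] xhead 89.7 tilt [-0.0085 -0.0063] f [-0.86  0.49  0.3 ] w 0.0218 q [-0.29  0.52  0.57  1.81 -0.34  0.92  0.42]
0 0.0 [0.012, -0.001, -0.0003]
1 0.0 [0.012, -0.001, -0.0003]
2 0.0 [0.012, -0.001, -0.0003]
3 0.0 [0.012, -0.001, -0.0003]
4 0.0 [0.012, -0.001, -0.0003]
5 0.0 [0.012, -0.001, -0.0003]
6 0.0 [0.012, -0.001, -0.0003]
7 0.0 [0.012, -0.001, -0.0003]
8 0.0 [0.012, -0.001, -0.0003]
9 0.0 [0.012, -0.001, -0.0003]
10 0.0 [0.012, -0.001, -0.0003]
11 0.0 [0.012, -0.001, -0.0003]
12 0.0 [0.012, -0.001, -0.0003]
13 0.0 [0.012, -0.001, -0.0003]
14 0.0 [0.012, -0.001, -0.0003]
15 0.0 [0.012, -0.001, -0.0003]
16 0.0 [0.0107, -0.0001, -0.0001]
17 0.0 [0.0107, -0.0001, -0.0001]
18 0.0 [0.0107, -0.0001, -0.0001]
19 0.0 [0.0107, -0.0001, -0.0001]
20 0.0 [0.0107, -0.0001, -0.0001]
21 0.0 [0.0107, -0.0001, -0.0001]
22 0.0 [0.0107, -0.0001, -0.0001]
23 0.0 [0.0107, -0.0001, -0.0001]
24 0.0 [0.0107, -0.0001, -0.0001]
25 0.0 [0.0107, -0.0001, -0.0001]
26 0.0 [0.0107, -0.0001, -0.0001]
27 0.0 [0.0107, -0.0001, -0.0001]
28 0.0 [0.0107, -0.0001, -0.0001]
29 0.0 [0.0107, -0.0001, -0.0001]
30 0.0 [0.0107, -0.0001, -0.0001]
31 0.0 [0.0107, -0.0001, -0.0001]
32 0.0 [0.0107, -0.0001, -0.0001]
33 0.0 [0.0107, -0.0001, -0.0001]
34 0.0 [0.0107, -0.0001, -0.0001]
35 0.0 [0.0107, -0.0001, -0.0001]
36 0.0 [0.0107, -0.0001, -0.0001]
37 0.0 [0.0107, -0.0001, -0.0001]
38 0.0 [0.0107, -0.0001, -0.0001]
39 0.0 [0.0107, -0.0001, -0.0001]
```

View pics/s1.png

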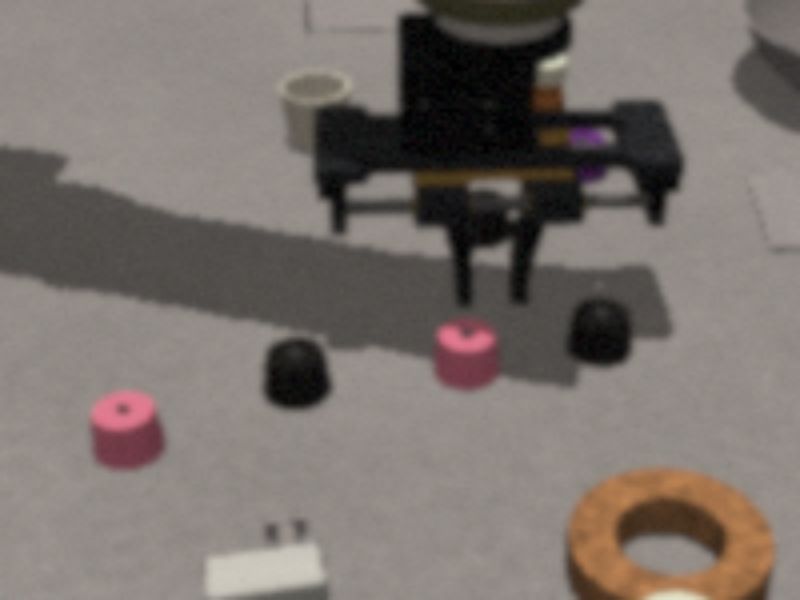

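The shut fingertips are clear of the pink stopper, with stopper A ahead and centred between them. I'll push it gently.

Emit:
{"name": "send_rows", "arguments": {"steps": [[0,0,0,0.012,0,-0.002,0.5],[0,0,0,0.012,0,-0.001,0.5],[0,0,0,0.012,0,0,0.5],[0,0,0,0.012,-0.001,0,0.5],[0,0,0,0.012,-0.001,0,0.5],[0,0,0,0.012,-0.001,0,0.5],[0,0,0,0.012,-0.001,0,0.5],[0,0,0,0.012,-0.001,0,0.5],[0,0,0,0.012,-0.001,0,0.5],[0,0,0,0.012,-0.001,0,0.5]]}}

```text
time: 4.15
ee_pos: [0.5597, -0.0123, 0.0239]
eef_rot: [0.709, 0.705, -0.004, 0.0]
ft_force: [-0.2, 0.0, 1.1]
width: 0.0215
```

```bash
python3 - <<'E'
from plan import *
st()
im,_=camera("side");cv2.imwrite("pics/s2.png",cv2.resize(im[140:300,200:400],None,fx=4,fy=3.75));
E
```

```text
t 4.15 p [ 0.5597 -0.0123  0.0239] xhead 89.72 tilt [-0.0056 -0.0062] f [-0.16  0.02  1.15] w 0.0215 q [-0.52  0.46  0.56  1.87 -0.3   0.9   0.17]
```

View pics/s2.png

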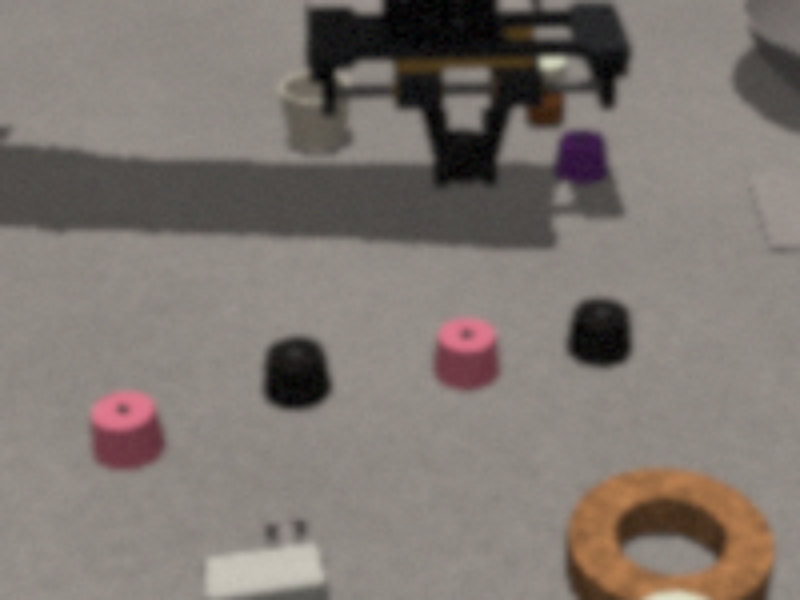

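```bash
python3 - <<'E'
from h import *
for z in np.arange(0.03,0.12,.01): print(round(z,2),np.round(ray("side",(351.8,168),z),3),np.round(ray("side",(282.5,170),z),3))
E
```

```text
0.03 [0.66  0.038 0.03 ] [0.477 0.039 0.03 ]
0.04 [0.657 0.02  0.04 ] [0.477 0.021 0.04 ]
0.05 [0.653 0.002 0.05 ] [0.478 0.002 0.05 ]
0.06 [ 0.65  -0.017  0.06 ] [ 0.478 -0.016  0.06 ]
0.07 [ 0.647 -0.035  0.07 ] [ 0.479 -0.034  0.07 ]
0.08 [ 0.643 -0.053  0.08 ] [ 0.48  -0.053  0.08 ]
0.09 [ 0.64  -0.072  0.09 ] [ 0.48  -0.071  0.09 ]
0.1 [ 0.636 -0.09   0.1  ] [ 0.481 -0.089  0.1  ]
0.11 [ 0.633 -0.108  0.11 ] [ 0.481 -0.108  0.11 ]
```

The stopper is cradled. The gripper body passes over the vial with about 25 mm to spare. I'll carry on.

Emit:
{"name": "send_rows", "arguments": {"steps": [[0,0,0,0.013,-0.002,0,0.5],[0,0,0,0.013,-0.002,0,0.5],[0,0,0,0.013,-0.002,0,0.5],[0,0,0,0.013,-0.001,0,0.5],[0,0,0,0.013,-0.001,0,0.5],[0,0,0,0.013,-0.001,0,0.5],[0,0,0,0.013,0,0,0.5],[0,0,0,0.013,0,0,0.5],[0,0,0,0.013,0,0,0.5],[0,0,0,0.013,0,0,0.5]]}}

```text
time: 5.2
ee_pos: [0.5502, 0.1304, 0.0233]
eef_rot: [0.709, 0.706, -0.004, -0.0]
ft_force: [0.5, -1.0, 2.3]
width: 0.0214
```

```bash
python3 - <<'E'
from plan import *
st()
im,_=camera("top");cv2.imwrite("pics/t3.png",cv2.resize(im[150:290,150:350],None,fx=4,fy=4))
E
```

```text
t 5.2 p [0.5502 0.1304 0.0233] xhead 89.77 tilt [-0.0056 -0.0056] f [ 0.46 -0.98  2.33] w 0.0214 q [-0.74  0.47  0.52  1.85 -0.29  0.9  -0.09]
```

View pics/t3.png

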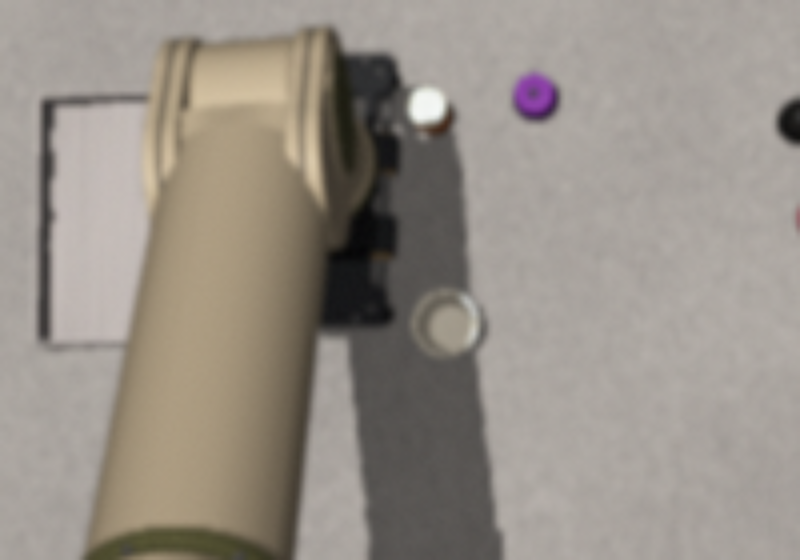

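Emit:
{"name": "send_rows", "arguments": {"steps": [[0,0,0,0.013,0,0,0.5],[0,0,0,0.013,0,0,0.5],[0,0,0,0.013,0,0,0.5],[0,0,0,0.013,0,0,0.5],[0,0,0,0.013,0,0,0.5],[0,0,0,0.013,0,0,0.5],[0,0,0,0.013,0,0,0.5],[0,0,0,0.013,0,0,0.5],[0,0,0,0.013,0,0,0.5],[0,0,0,0.013,0,0,0.5]]}}

```text
time: 6.25
ee_pos: [0.5505, 0.2732, 0.0224]
eef_rot: [0.708, 0.706, -0.004, -0.0]
ft_force: [1.1, -0.9, 2.2]
width: 0.0219
```

```bash
python3 - <<'E'
from plan import *
st()
im,_=camera("side");cv2.imwrite("pics/s4.png",cv2.resize(im[90:210,230:390],None,fx=5,fy=5))
E
```

```text
t 6.25 p [0.5505 0.2732 0.0224] xhead 89.81 tilt [-0.0058 -0.0052] f [ 1.06 -0.91  2.25] w 0.0219 q [-0.91  0.56  0.48  1.71 -0.3   0.95 -0.32]
```

View pics/s4.png

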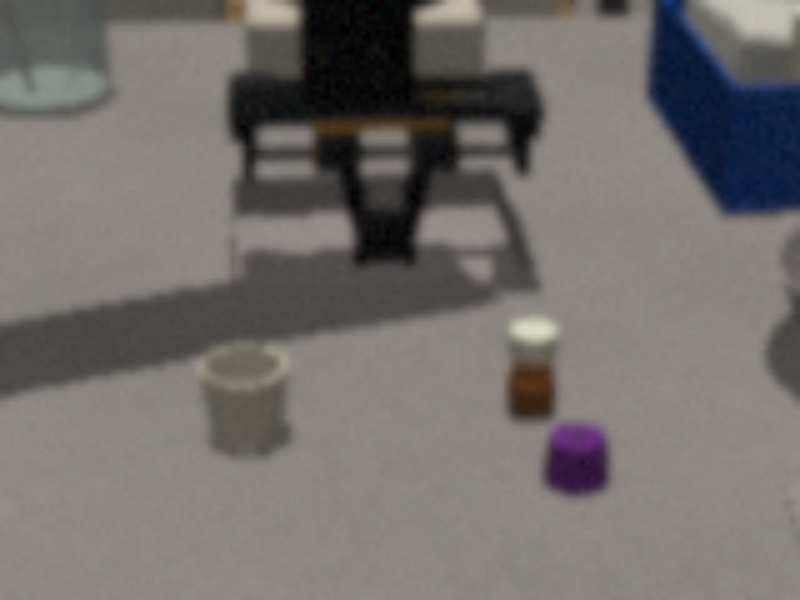

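Emit:
{"name": "send_rows", "arguments": {"steps": [[0,0,0,0.012,0,0,0.5],[0,0,0,0.009,0,0,0.5],[0,0,0,0.006,0,0,0.5],[0,0,0,0.003,0,0,0.5],[0,0,0,0,0,0,0.5],[0,0,0,-0.01,0,0,0.5],[0,0,0,-0.03,0,-0.01,0.5],[0,0,0,-0.03,0,-0.03,0.5],[0,0,0,-0.04,0,-0.04,0.5],[0,0,0,-0.045,0,-0.03,0.5]]}}

```text
time: 7.3
ee_pos: [0.5469, 0.1607, 0.1228]
eef_rot: [0.705, 0.709, -0.007, -0.003]
ft_force: [1.0, 0.2, 0.0]
width: 0.0215
```

```bash
python3 - <<'E'
from plan import *
st()
# B path
B=np.array([0.620,-0.197]); d=np.array([0.552,0.0])-B; d/=np.linalg.norm(d);print(d,np.degrees(np.arctan2(d[1],d[0])))
q=B-d*0.055;print(q)
a=0.5*(np.degrees(np.arctan2(d[1],d[0]))+90)
plan([(q[0],q[1],0.11,10)],-(a-89.8))
E
```

```text
t 7.3 p [0.5469 0.1607 0.1228] xhead 90.38 tilt [-0.0143 -0.0069] f [1.   0.2  0.01] w 0.0215 q [-0.84  0.35  0.57  1.76 -0.2   1.11 -0.2 ]
[-0.32628642  0.94527095] 109.04353057304307
[ 0.63794575 -0.2489899 ]
0 -8.5 [-0.041, 0.0089, 0.0014]
1 -1.2 [-0.0419, 0.0027, 0.0014]
2 0.0 [-0.0419, 0.0018, 0.0014]
3 0.0 [-0.0419, 0.0018, 0.0014]
4 0.0 [-0.0419, 0.0018, 0.0014]
5 0.0 [-0.0419, 0.0018, 0.0014]
6 0.0 [-0.0419, 0.0018, 0.0014]
7 0.0 [-0.0419, 0.0018, 0.0014]
8 0.0 [-0.0419, 0.0018, 0.0014]
9 0.0 [-0.0419, 0.0018, 0.0014]
```

Emit:
{"name": "send_rows", "arguments": {"steps": [[0,0,-5,-0.042,0.009,0,0.5],[0,0,-4.2,-0.042,0.005,0,0.5],[0,0,0,-0.043,0.002,0,0.5],[0,0,0,-0.043,0.002,0,0.5],[0,0,0,-0.043,0.002,0,0.5],[0,0,0,-0.043,0.002,0,0.5],[0,0,0,-0.043,0.002,0,0.5],[0,0,0,-0.043,0.002,0.003,0.5],[0,0,0,-0.035,0.002,0.003,0.5],[0,0,0,-0.02,0.002,0.003,0.5]]}}

```text
time: 8.3
ee_pos: [0.6287, -0.2595, 0.1202]
eef_rot: [0.648, 0.761, -0.003, -0.002]
ft_force: [-0.5, 0.8, -0.4]
width: 0.0219
```

```bash
python3 - <<'E'
from plan import *
st()
im,_=camera("top");cv2.imwrite("pics/t5.png",cv2.resize(im[150:290,150:350],None,fx=4,fy=4))
hsv=cv2.cvtColor(im,cv2.COLOR_BGR2HSV);m=hsv[...,2]<60;r=np.zeros(m.shape,bool);r[170:240,160:240]=1
for c,s in blobs(m&r,30): print(c,s,ray("top",c,.013).round(3))
plan([(0.638,-0.249,0.022,10)],0)
E
```

```text
t 8.3 p [ 0.6287 -0.2595  0.1202] xhead 99.15 tilt [-0.0062 -0.0027] f [-0.52  0.79 -0.38] w 0.0219 q [-0.11  0.61  0.63  1.46 -0.36  1.2   0.73]
[172.04651163 202.53488372] [167 198  11  10  86] [0.551 0.33  0.013]
0 0.0 [0.0012, 0.0013, 0.0098]
1 0.0 [0.0012, 0.0013, 0.0098]
2 0.0 [0.0012, 0.0013, 0.0098]
3 0.0 [0.0012, 0.0013, 0.0098]
4 0.0 [0.0012, 0.0013, 0.0098]
5 0.0 [0.0012, 0.0013, 0.0098]
6 0.0 [0.0012, 0.0013, 0.0098]
7 0.0 [0.0012, 0.0013, 0.0098]
8 0.0 [0.0012, 0.0013, 0.0098]
9 0.0 [0.0012, 0.0013, 0.0098]
```

View pics/t5.png

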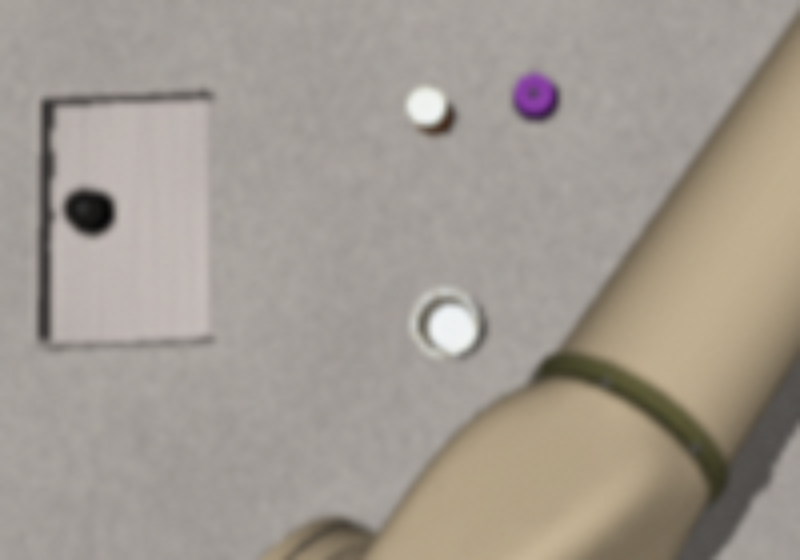

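Stopper A is in the pan at (0.551, 0.330). Next I descend behind B.

Emit:
{"name": "send_rows", "arguments": {"steps": [[0,0,0,0.002,0.002,0.018,0.5],[0,0,0,0.002,0.002,0.018,0.5],[0,0,0,0.002,0.002,0.018,0.5],[0,0,0,0.002,0.002,0.017,0.5],[0,0,0,0.001,0.001,0.01,0.5],[0,0,0,0,0,0.006,0.5],[0,0,0,0,0,0.004,0.5],[0,0,0,0,0,0.002,0.5],[0,0,0,0,0,0,0.5],[0,0,0,0,0,0,0.5]]}}

```text
time: 9.35
ee_pos: [0.6316, -0.2571, 0.0218]
eef_rot: [0.652, 0.758, -0.004, -0.001]
ft_force: [0.4, -0.4, -0.7]
width: 0.0221
```

```bash
python3 - <<'E'
from plan import *
st()
im,_=camera("side");cv2.imwrite("pics/s6.png",cv2.resize(im[90:290,230:390],None,fx=3,fy=3))
plan([(0.560,-0.023,0.023,20)],0)
E
```

```text
t 9.35 p [ 0.6316 -0.2571  0.0218] xhead 98.62 tilt [-0.0072 -0.0052] f [ 0.37 -0.37 -0.7 ] w 0.0221 q [-0.09  0.71  0.58  1.52 -0.42  1.04  0.75]
0 0.0 [0.0121, -0.0018, -0.0001]
1 0.0 [0.0121, -0.0018, -0.0001]
2 0.0 [0.0121, -0.0018, -0.0001]
3 0.0 [0.0121, -0.0018, -0.0001]
4 0.0 [0.0121, -0.0018, -0.0001]
5 0.0 [0.0121, -0.0018, -0.0001]
6 0.0 [0.0121, -0.0018, -0.0001]
7 0.0 [0.0121, -0.0018, -0.0001]
8 0.0 [0.0121, -0.0018, -0.0001]
9 0.0 [0.0121, -0.0018, -0.0001]
10 0.0 [0.0121, -0.0018, -0.0001]
11 0.0 [0.0121, -0.0018, -0.0001]
12 0.0 [0.0121, -0.0018, -0.0001]
13 0.0 [0.0121, -0.0018, -0.0001]
14 0.0 [0.0121, -0.0018, -0.0001]
15 0.0 [0.0121, -0.0018, -0.0001]
16 0.0 [0.0121, -0.0018, -0.0001]
17 0.0 [0.0121, -0.0018, -0.0001]
18 0.0 [0.0121, -0.0018, -0.0001]
19 0.0 [0.0121, -0.0018, -0.0001]
```

View pics/s6.png

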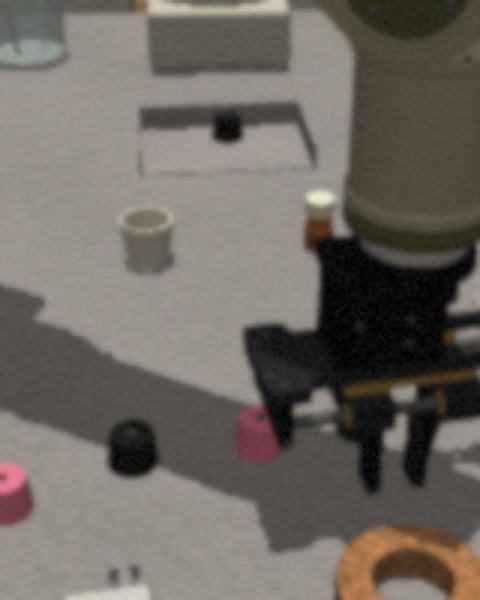

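Emit:
{"name": "send_rows", "arguments": {"steps": [[0,0,0,0.012,-0.001,-0.001,0.5],[0,0,0,0.012,-0.001,0,0.5],[0,0,0,0.012,0,0,0.5],[0,0,0,0.012,-0.001,0,0.5],[0,0,0,0.012,-0.002,0,0.5],[0,0,0,0.012,-0.002,0,0.5],[0,0,0,0.012,-0.002,0,0.5],[0,0,0,0.012,-0.002,0,0.5],[0,0,0,0.012,-0.002,0,0.5],[0,0,0,0.012,-0.002,0,0.5]]}}

```text
time: 10.4
ee_pos: [0.5965, -0.1305, 0.0238]
eef_rot: [0.652, 0.758, -0.004, -0.0]
ft_force: [-0.5, 0.1, 0.1]
width: 0.0219
```

```bash
python3 - <<'E'
from plan import *
st()
im,_=camera("side");cv2.imwrite("pics/s7.png",cv2.resize(im[90:290,230:390],None,fx=3,fy=3))
plan([(0.562,-0.023,0.023,10)],0)
E
```

```text
t 10.4 p [ 0.5965 -0.1305  0.0238] xhead 98.65 tilt [-0.0049 -0.0052] f [-0.52  0.06  0.15] w 0.0219 q [-0.33  0.57  0.6   1.73 -0.38  0.96  0.57]
0 0.0 [0.0109, -0.0018, 0.0]
1 0.0 [0.0109, -0.0018, 0.0]
2 0.0 [0.0109, -0.0018, 0.0]
3 0.0 [0.0109, -0.0018, 0.0]
4 0.0 [0.0109, -0.0018, 0.0]
5 0.0 [0.0109, -0.0018, 0.0]
6 0.0 [0.0109, -0.0018, 0.0]
7 0.0 [0.0109, -0.0018, 0.0]
8 0.0 [0.0109, -0.0018, 0.0]
9 0.0 [0.0109, -0.0018, 0.0]
```

View pics/s7.png

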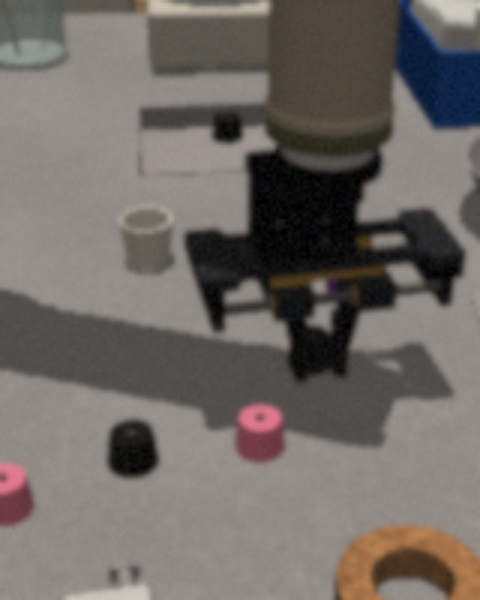

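Emit:
{"name": "send_rows", "arguments": {"steps": [[0,0,0.8,0.012,-0.002,0,0.5],[0,0,0.8,0.012,-0.002,0,0.5],[0,0,0.8,0.012,-0.002,0,0.5],[0,0,0.8,0.012,-0.002,0,0.5],[0,0,0.8,0.012,-0.002,0,0.5],[0,0,0.8,0.012,-0.002,0,0.5],[0,0,0.8,0.012,-0.002,0,0.5],[0,0,0.8,0.012,-0.002,0,0.5],[0,0,0.8,0.012,-0.002,0,0.5],[0,0,0.8,0.012,-0.001,0,0.5]]}}

```text
time: 11.45
ee_pos: [0.5649, -0.0069, 0.0236]
eef_rot: [0.706, 0.709, -0.003, 0.0]
ft_force: [0.0, -0.1, -0.2]
width: 0.0219
```

```bash
python3 - <<'E'
from plan import *
st()
im,_=camera("side");cv2.imwrite("pics/s8.png",cv2.resize(im[90:290,230:390],None,fx=3,fy=3))
plan([(0.553,0.105,0.023,9)],0)
E
```

```text
t 11.45 p [ 0.5649 -0.0069  0.0236] xhead 90.25 tilt [-0.0044 -0.0055] f [ 0.01 -0.14 -0.24] w 0.0219 q [-0.59  0.49  0.63  1.86 -0.35  0.91  0.21]
0 0.0 [0.0121, -0.0013, 0.0]
1 0.0 [0.0121, -0.0013, 0.0]
2 0.0 [0.0121, -0.0013, 0.0]
3 0.0 [0.0121, -0.0013, 0.0]
4 0.0 [0.0121, -0.0013, 0.0]
5 0.0 [0.0121, -0.0013, 0.0]
6 0.0 [0.0121, -0.0013, 0.0]
7 0.0 [0.0121, -0.0013, 0.0]
8 0.0 [0.0121, -0.0013, 0.0]
```

View pics/s8.png

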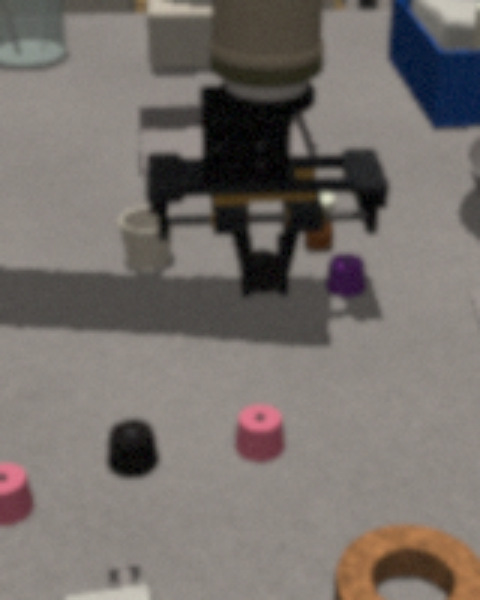

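B is still cradled and clear of the purple stopper and the vial. I'll carry on through the gap.

Emit:
{"name": "send_rows", "arguments": {"steps": [[0,0,0,0.012,-0.002,0,0.5],[0,0,0,0.012,-0.002,0,0.5],[0,0,0,0.012,-0.002,0,0.5],[0,0,0,0.012,-0.002,0,0.5],[0,0,0,0.012,-0.001,0,0.5],[0,0,0,0.012,-0.001,0,0.5],[0,0,0,0.012,0,0,0.5],[0,0,0,0.012,0,0,0.5],[0,0,1,0.012,0,0,0.5],[0,0,1,0.012,0,0,0.5]]}}

```text
time: 12.5
ee_pos: [0.5536, 0.1239, 0.0233]
eef_rot: [0.718, 0.696, -0.003, 0.0]
ft_force: [-0.5, 0.0, 0.6]
width: 0.0215
```

```bash
python3 - <<'E'
from plan import *
st()
im,_=camera("side");cv2.imwrite("pics/s9.png",cv2.resize(im[90:290,230:390],None,fx=3,fy=3))
plan([(0.593,0.272,0.023,13)],10)
E
```

```text
t 12.5 p [0.5536 0.1239 0.0233] xhead 88.26 tilt [-0.0038 -0.005 ] f [-0.52  0.05  0.62] w 0.0215 q [-0.8   0.49  0.61  1.85 -0.35  0.91 -0.06]
0 8.5 [0.0113, 0.0027, -0.0]
1 1.5 [0.0115, 0.001, -0.0]
2 0.0 [0.0116, 0.0007, -0.0]
3 0.0 [0.0116, 0.0007, -0.0]
4 0.0 [0.0116, 0.0007, -0.0]
5 0.0 [0.0116, 0.0007, -0.0]
6 0.0 [0.0116, 0.0007, -0.0]
7 0.0 [0.0116, 0.0007, -0.0]
8 0.0 [0.0116, 0.0007, -0.0]
9 0.0 [0.0116, 0.0007, -0.0]
10 0.0 [0.0116, 0.0007, -0.0]
11 0.0 [0.0116, 0.0007, -0.0]
12 0.0 [0.0116, 0.0007, -0.0]
```

View pics/s9.png

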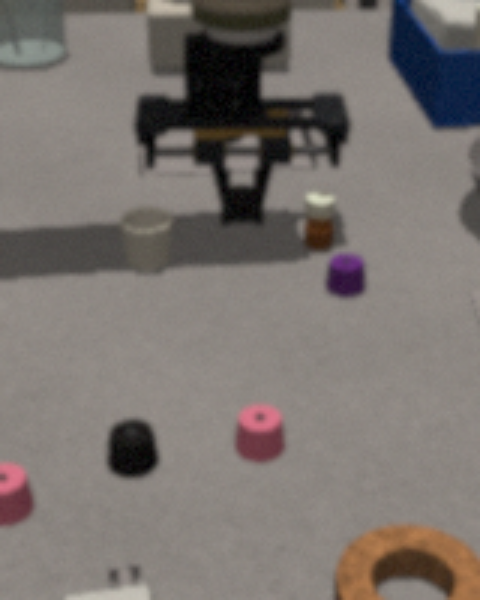

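Emit:
{"name": "send_rows", "arguments": {"steps": [[0,0,1.5,0.012,0.002,0,0.5],[0,0,1.5,0.012,0.002,0,0.5],[0,0,1.5,0.012,0.002,0,0.5],[0,0,1.5,0.012,0.001,0,0.5],[0,0,1.5,0.012,0.001,0,0.5],[0,0,1.5,0.012,0.001,0,0.5],[0,0,1,0.012,0.001,0,0.5],[0,0,0,0.012,0.001,0,0.5],[0,0,0,0.012,0.001,0,0.5],[0,0,0,0.01,0.001,0,0.5]]}}

```text
time: 13.55
ee_pos: [0.5835, 0.2465, 0.0221]
eef_rot: [0.777, 0.63, -0.004, 0.001]
ft_force: [-0.8, -1.1, 1.8]
width: 0.0215
```

```bash
python3 - <<'E'
from plan import *
st()
im,_=camera("side");cv2.imwrite("pics/s10.png",cv2.resize(im[90:190,250:390],None,fx=5,fy=5))
plan([(0.593,0.272,0.023,2)],0)
E
```

```text
t 13.55 p [0.5835 0.2465 0.0221] xhead 78.07 tilt [-0.0048 -0.0064] f [-0.78 -1.14  1.84] w 0.0215 q [-0.93  0.63  0.61  1.66 -0.41  0.99 -0.39]
0 0.0 [0.0124, 0.0022, -0.0005]
1 0.0 [0.0124, 0.0022, -0.0005]
```

View pics/s10.png

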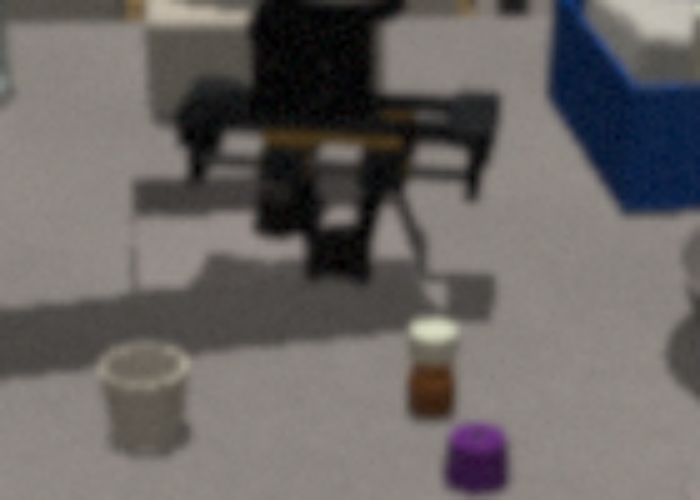

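Emit:
{"name": "send_rows", "arguments": {"steps": [[0,0,0,0.011,0.002,0,0.5],[0,0,0,0.009,0.001,0,0.5],[0,0,0,0.005,0.001,0,0.5],[0,0,0,0.002,0,0,0.5],[0,0,0,0,0,0,0.5],[0,0,0,-0.01,0,0,0.5],[0,0,0,-0.03,0,-0.01,0.5],[0,0,0,-0.03,0,-0.03,0.5],[0,0,0,-0.04,0,-0.04,0.5],[0,0,0,-0.045,0,-0.03,0.5]]}}

```text
time: 14.6
ee_pos: [0.5605, 0.1316, 0.1227]
eef_rot: [0.774, 0.633, -0.007, -0.001]
ft_force: [1.3, -0.2, 0.8]
width: 0.0212
```

```bash
python3 - <<'E'
from plan import *
st()
C=np.array([0.4595,-0.222]); d=np.array([0.548,0.0])-C; d/=np.linalg.norm(d);print(d,np.degrees(np.arctan2(d[1],d[0])))
q=C-d*0.055;print(q)
plan([(q[0],q[1],0.12,10)],0)
E
```

```text
t 14.6 p [0.5605 0.1316 0.1227] xhead 78.59 tilt [-0.0125 -0.0081] f [ 1.29 -0.15  0.77] w 0.0212 q [-0.89  0.39  0.72  1.75 -0.28  1.12 -0.29]
[0.37030828 0.92890892] 68.26536878121195
[ 0.43913304 -0.27308999]
0 0.0 [-0.0421, -0.0039, 0.0008]
1 0.0 [-0.0421, -0.0039, 0.0008]
2 0.0 [-0.0421, -0.0039, 0.0008]
3 0.0 [-0.0421, -0.0039, 0.0008]
4 0.0 [-0.0421, -0.0039, 0.0008]
5 0.0 [-0.0421, -0.0039, 0.0008]
6 0.0 [-0.0421, -0.0039, 0.0008]
7 0.0 [-0.0421, -0.0039, 0.0008]
8 0.0 [-0.0421, -0.0039, 0.0008]
9 0.0 [-0.0421, -0.0039, 0.0008]
```

Emit:
{"name": "send_rows", "arguments": {"steps": [[0,0,0,-0.042,-0.003,0,0.5],[0,0,0,-0.042,-0.003,0,0.5],[0,0,0,-0.042,-0.003,0,0.5],[0,0,0,-0.042,-0.003,0,0.5],[0,0,0,-0.042,-0.003,0,0.5],[0,0,0,-0.042,-0.003,0,0.5],[0,0,0,-0.042,-0.003,0,0.5],[0,0,0,-0.042,-0.003,0,0.5],[0,0,0,-0.035,-0.003,0.003,0.5],[0,0,0,-0.02,-0.002,0.003,0.5]]}}

```text
time: 15.6
ee_pos: [0.4399, -0.2695, 0.1221]
eef_rot: [0.778, 0.628, 0.0, -0.002]
ft_force: [0.1, -0.1, -0.3]
width: 0.0217
```

```bash
python3 - <<'E'
from plan import *
st()
im,_=camera("top");cv2.imwrite("pics/t11.png",cv2.resize(im[150:290,150:350],None,fx=4,fy=4))
hsv=cv2.cvtColor(im,cv2.COLOR_BGR2HSV);m=hsv[...,2]<60;r=np.zeros(m.shape,bool);r[170:240,160:240]=1
for c,s in blobs(m&r,30): print(c,s,ray("top",c,.013).round(3))
plan([(0.450,-0.269,0.023,10)],0)
E
```

```text
t 15.6 p [ 0.4399 -0.2695  0.1221] xhead 77.86 tilt [-0.0026  0.0033] f [ 0.13 -0.06 -0.34] w 0.0217 q [-0.35  0.28  0.93  1.92 -0.26  1.07  0.48]
[184.125 186.375] [179 182  11  10  88] [0.599 0.296 0.013]
[172.04494382 202.46067416] [167 198  11  10  89] [0.551 0.33  0.013]
0 0.0 [0.0005, 0.0011, 0.0099]
1 0.0 [0.0005, 0.0011, 0.0099]
2 0.0 [0.0005, 0.0011, 0.0099]
3 0.0 [0.0005, 0.0011, 0.0099]
4 0.0 [0.0005, 0.0011, 0.0099]
5 0.0 [0.0005, 0.0011, 0.0099]
6 0.0 [0.0005, 0.0011, 0.0099]
7 0.0 [0.0005, 0.0011, 0.0099]
8 0.0 [0.0005, 0.0011, 0.0099]
9 0.0 [0.0005, 0.0011, 0.0099]
```

View pics/t11.png

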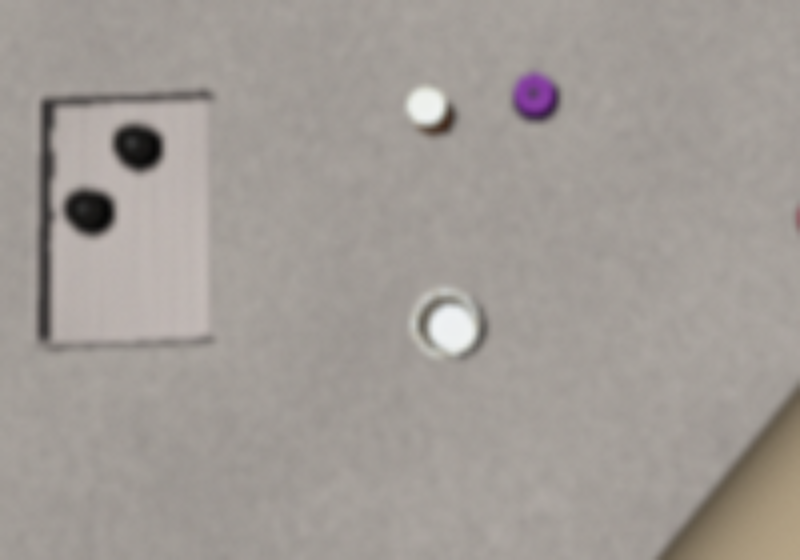

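Emit:
{"name": "send_rows", "arguments": {"steps": [[0,0,0,0.001,0.004,0.015,0.5],[0,0,0,0.001,0.004,0.017,0.5],[0,0,0,0.001,0.003,0.017,0.5],[0,0,0,0.001,0.002,0.016,0.5],[0,0,0,0,0.001,0.012,0.5],[0,0,0,0,0,0.008,0.5],[0,0,0,0,0,0.005,0.5],[0,0,0,0,0,0.003,0.5],[0,0,0,0,0,0,0.5],[0,0,0,0,0,0,0.5]]}}

```text
time: 16.65
ee_pos: [0.4465, -0.2752, 0.0257]
eef_rot: [0.782, 0.623, 0.001, -0.002]
ft_force: [0.3, 0.1, 0.5]
width: 0.0223
```

```bash
python3 - <<'E'
from plan import *
st()
im,_=camera("side");cv2.imwrite("pics/s12.png",cv2.resize(im[150:320,200:400],None,fx=4,fy=3.5))
plan([(0.542,-0.023,0.023,20)],0)
E
```

```text
t 16.65 p [ 0.4465 -0.2752  0.0257] xhead 77.03 tilt [-0.0008  0.0048] f [0.26 0.11 0.46] w 0.0223 q [-0.22  0.46  0.82  1.97 -0.44  0.9   0.6 ]
0 0.0 [0.0134, 0.0018, 0.0002]
1 0.0 [0.0134, 0.0018, 0.0002]
2 0.0 [0.0134, 0.0018, 0.0002]
3 0.0 [0.0134, 0.0018, 0.0002]
4 0.0 [0.0134, 0.0018, 0.0002]
5 0.0 [0.0134, 0.0018, 0.0002]
6 0.0 [0.0134, 0.0018, 0.0002]
7 0.0 [0.0134, 0.0018, 0.0002]
8 0.0 [0.0134, 0.0018, 0.0002]
9 0.0 [0.0134, 0.0018, 0.0002]
10 0.0 [0.0134, 0.0018, 0.0002]
11 0.0 [0.0134, 0.0018, 0.0002]
12 0.0 [0.0134, 0.0018, 0.0002]
13 0.0 [0.0134, 0.0018, 0.0002]
14 0.0 [0.0134, 0.0018, 0.0002]
15 0.0 [0.0134, 0.0018, 0.0002]
16 0.0 [0.0134, 0.0018, 0.0002]
17 0.0 [0.0134, 0.0018, 0.0002]
18 0.0 [0.0134, 0.0018, 0.0002]
19 0.0 [0.0134, 0.0018, 0.0002]
```

View pics/s12.png

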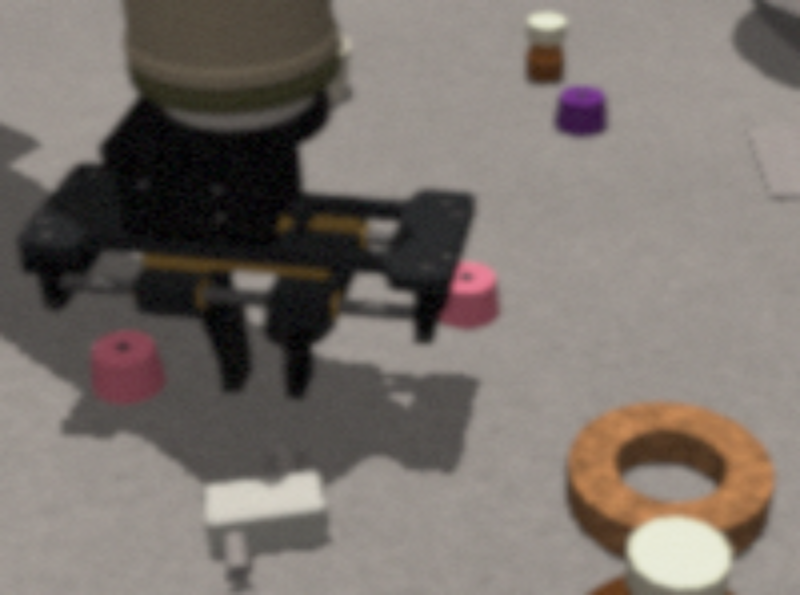

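Emit:
{"name": "send_rows", "arguments": {"steps": [[0,0,0,0.012,0,0.002,0.5],[0,0,0,0.012,0,0.001,0.5],[0,0,0,0.012,0.001,0,0.5],[0,0,0,0.012,0.002,0,0.5],[0,0,0,0.012,0.002,0,0.5],[0,0,0,0.012,0.002,0,0.5],[0,0,0,0.012,0.002,0,0.5],[0,0,0,0.012,0.002,0,0.5],[0,0,0,0.012,0.002,0,0.5],[0,0,0,0.012,0.002,0,0.5]]}}

```text
time: 17.7
ee_pos: [0.4924, -0.1511, 0.024]
eef_rot: [0.782, 0.623, 0.002, -0.002]
ft_force: [0.9, -0.8, -0.7]
width: 0.0217
```

```bash
python3 - <<'E'
from plan import *
st()
im,_=camera("side");cv2.imwrite("pics/s13.png",cv2.resize(im[150:320,200:400],None,fx=4,fy=3.5))
plan([(0.542,-0.023,0.023,10)],0)
E
```

```text
t 17.7 p [ 0.4924 -0.1511  0.024 ] xhead 77.1 tilt [0.0012 0.0049] f [ 0.85 -0.78 -0.7 ] w 0.0217 q [-0.48  0.44  0.81  2.   -0.41  0.88  0.33]
0 0.0 [0.0133, 0.002, 0.0002]
1 0.0 [0.0133, 0.002, 0.0002]
2 0.0 [0.0133, 0.002, 0.0002]
3 0.0 [0.0133, 0.002, 0.0002]
4 0.0 [0.0133, 0.002, 0.0002]
5 0.0 [0.0133, 0.002, 0.0002]
6 0.0 [0.0133, 0.002, 0.0002]
7 0.0 [0.0133, 0.002, 0.0002]
8 0.0 [0.0133, 0.002, 0.0002]
9 0.0 [0.0133, 0.002, 0.0002]
```

View pics/s13.png

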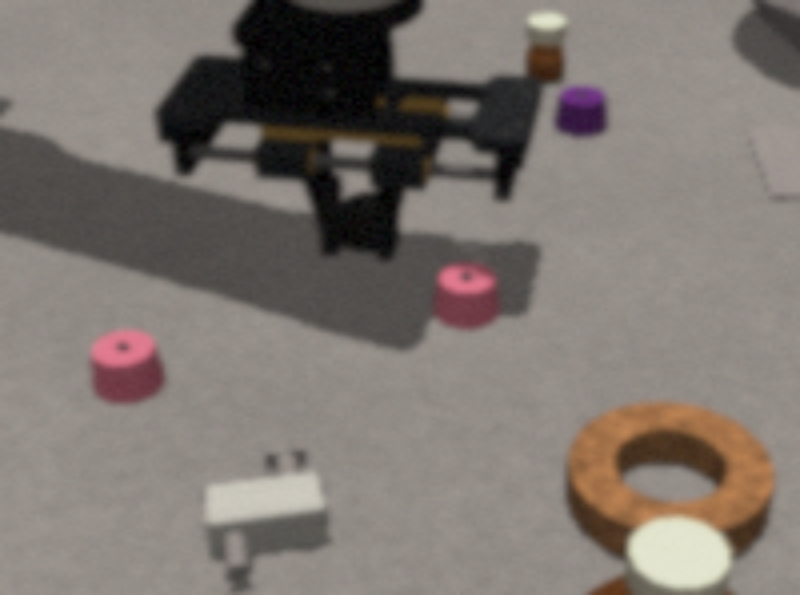

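Emit:
{"name": "send_rows", "arguments": {"steps": [[0,0,-1,0.012,0.002,0,0.5],[0,0,-1,0.012,0.003,0,0.5],[0,0,-1,0.012,0.003,0,0.5],[0,0,-1,0.012,0.003,0,0.5],[0,0,-1,0.012,0.004,0,0.5],[0,0,-1,0.012,0.004,0,0.5],[0,0,-1,0.012,0.004,0,0.5],[0,0,-1,0.012,0.004,0,0.5],[0,0,-1,0.012,0.003,0,0.5],[0,0,-1,0.012,0.002,0,0.5]]}}

```text
time: 18.75
ee_pos: [0.5456, -0.0256, 0.0246]
eef_rot: [0.719, 0.695, 0.002, -0.001]
ft_force: [-0.3, -0.8, 0.3]
width: 0.0218
```

```bash
python3 - <<'E'
from plan import *
st()
im,_=camera("side");cv2.imwrite("pics/s14.png",cv2.resize(im[90:290,230:390],None,fx=3,fy=3))
plan([(0.548,0.105,0.023,9)],0)
E
```

```text
t 18.75 p [ 0.5456 -0.0256  0.0246] xhead 88.02 tilt [0.0013 0.0051] f [-0.28 -0.84  0.29] w 0.0218 q [-0.63  0.47  0.72  1.91 -0.4   0.9   0.26]
0 0.0 [0.0142, -0.0002, 0.0003]
1 0.0 [0.0142, -0.0002, 0.0003]
2 0.0 [0.0142, -0.0002, 0.0003]
3 0.0 [0.0142, -0.0002, 0.0003]
4 0.0 [0.0142, -0.0002, 0.0003]
5 0.0 [0.0142, -0.0002, 0.0003]
6 0.0 [0.0142, -0.0002, 0.0003]
7 0.0 [0.0142, -0.0002, 0.0003]
8 0.0 [0.0142, -0.0002, 0.0003]
```

View pics/s14.png

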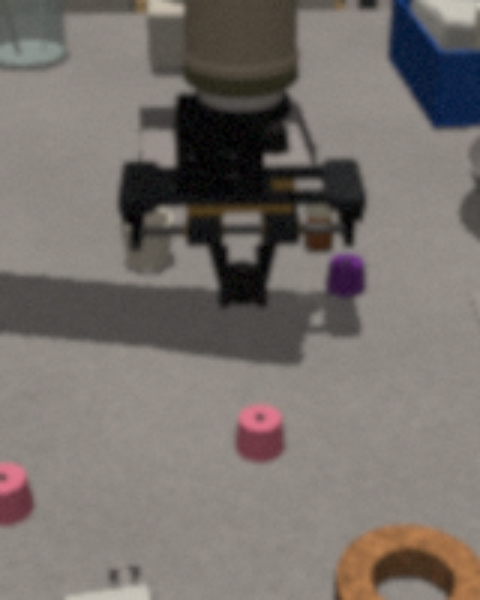

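Emit:
{"name": "send_rows", "arguments": {"steps": [[0,0,0,0.013,0,0,0.5],[0,0,0,0.013,0,0,0.5],[0,0,0,0.013,0,0,0.5],[0,0,0,0.013,0,0,0.5],[0,0,0,0.013,0,0,0.5],[0,0,0,0.013,0,0,0.5],[0,0,0,0.013,0,0,0.5],[0,0,0,0.013,0,0,0.5],[0,0,-1,0.013,0,0,0.5],[0,0,-1,0.013,0,0,0.5]]}}

```text
time: 19.8
ee_pos: [0.5495, 0.1173, 0.0254]
eef_rot: [0.706, 0.709, 0.002, -0.002]
ft_force: [0.6, 0.2, -1.1]
width: 0.0216
```

```bash
python3 - <<'E'
from plan import *
st()
im,_=camera("side");cv2.imwrite("pics/s15.png",cv2.resize(im[90:290,230:390],None,fx=3,fy=3))
plan([(0.506,0.270,0.023,13)],-9)
E
```

```text
t 19.8 p [0.5495 0.1173 0.0254] xhead 90.26 tilt [0.0011 0.0059] f [ 0.61  0.2  -1.07] w 0.0216 q [-0.85  0.49  0.68  1.87 -0.4   0.91  0.03]
0 -8.5 [0.0115, -0.0032, 0.0003]
1 -0.5 [0.0119, -0.0015, 0.0003]
2 0.0 [0.0119, -0.0014, 0.0003]
3 0.0 [0.0119, -0.0014, 0.0003]
4 0.0 [0.0119, -0.0014, 0.0003]
5 0.0 [0.0119, -0.0014, 0.0003]
6 0.0 [0.0119, -0.0014, 0.0003]
7 0.0 [0.0119, -0.0014, 0.0003]
8 0.0 [0.0119, -0.0014, 0.0003]
9 0.0 [0.0119, -0.0014, 0.0003]
10 0.0 [0.0119, -0.0014, 0.0003]
11 0.0 [0.0119, -0.0014, 0.0003]
12 0.0 [0.0119, -0.0014, 0.0003]
```

View pics/s15.png

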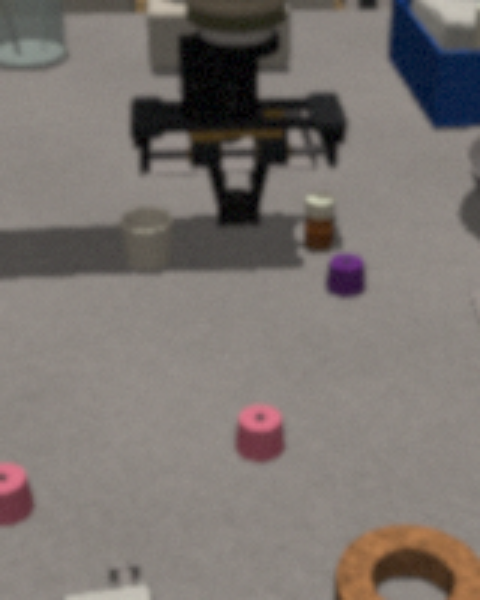

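Emit:
{"name": "send_rows", "arguments": {"steps": [[0,0,-1.5,0.012,-0.002,0,0.5],[0,0,-1.5,0.012,-0.002,0.001,0.5],[0,0,-1.5,0.012,-0.002,0,0.5],[0,0,-1.5,0.012,-0.002,0.001,0.5],[0,0,-1.5,0.012,-0.002,0,0.5],[0,0,-1,0.012,-0.002,0,0.5],[0,0,-1,0.012,-0.002,0,0.5],[0,0,0,0.012,-0.001,0,0.5],[0,0,0,0.012,-0.001,0,0.5],[0,0,0,0.011,-0.001,0,0.5]]}}

```text
time: 20.85
ee_pos: [0.5156, 0.245, 0.024]
eef_rot: [0.638, 0.77, 0.003, -0.002]
ft_force: [0.2, -0.1, 0.2]
width: 0.0219
```

```bash
python3 - <<'E'
from plan import *
st()
im,_=camera("side");cv2.imwrite("pics/s16.png",cv2.resize(im[90:190,250:390],None,fx=5,fy=5))
plan([(0.505,0.270,0.023,2)],0)
E
```

```text
t 20.85 p [0.5156 0.245  0.024 ] xhead 100.77 tilt [0.001  0.0068] f [ 0.24 -0.14  0.25] w 0.0219 q [-1.02  0.49  0.62  1.85 -0.36  0.91 -0.05]
0 0.0 [0.012, -0.0027, 0.0005]
1 0.0 [0.012, -0.0027, 0.0005]
```

View pics/s16.png

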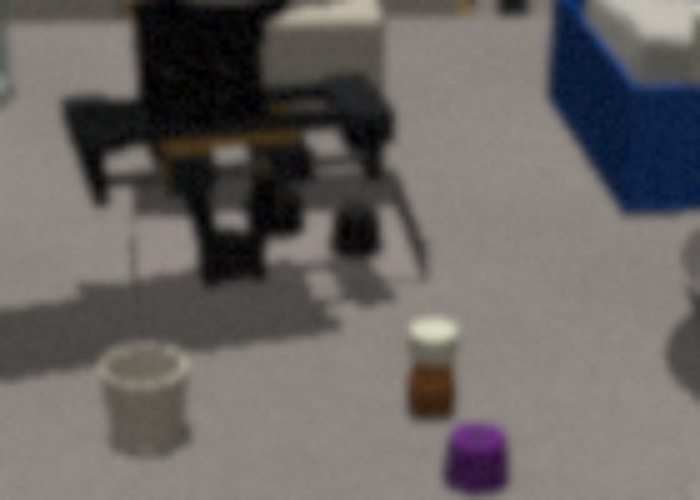

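Emit:
{"name": "send_rows", "arguments": {"steps": [[0,0,0,0.011,-0.002,0,0.5],[0,0,0,0.009,-0.001,0,0.5],[0,0,0,0.005,0,0,0.5],[0,0,0,0.002,0,0,0.5],[0,0,0,0,0,0,0.5],[0,0,0,-0.01,0,0,0.5],[0,0,0,-0.02,0,-0.01,0.5],[0,0,0,-0.025,0,-0.03,0.5],[0,0,0,-0.03,0,-0.05,0.5],[0,0,0,-0.03,0,-0.05,0.5]]}}

```text
time: 21.9
ee_pos: [0.5242, 0.1626, 0.1477]
eef_rot: [0.637, 0.771, -0.002, -0.003]
ft_force: [1.2, 0.2, 0.5]
width: 0.0216
```

```bash
python3 - <<'E'
from plan import *
st()
plan([(0.56,-0.10,0.25,10)],0)
E
```

```text
t 21.9 p [0.5242 0.1626 0.1477] xhead 100.89 tilt [-0.0077  0.0008] f [1.16 0.21 0.54] w 0.0216 q [-1.    0.29  0.73  1.81 -0.21  1.13 -0.01]
0 0.0 [-0.0264, -0.0015, -0.0103]
1 0.0 [-0.0264, -0.0015, -0.0103]
2 0.0 [-0.0264, -0.0015, -0.0103]
3 0.0 [-0.0264, -0.0015, -0.0103]
4 0.0 [-0.0264, -0.0015, -0.0103]
5 0.0 [-0.0264, -0.0015, -0.0103]
6 0.0 [-0.0264, -0.0015, -0.0103]
7 0.0 [-0.0264, -0.0015, -0.0103]
8 0.0 [-0.0264, -0.0015, -0.0103]
9 0.0 [-0.0264, -0.0015, -0.0103]
```

Now I move the arm clear of the view and check.

Emit:
{"name": "send_rows", "arguments": {"steps": [[0,0,0,-0.04,0,-0.02,0.5],[0,0,0,-0.04,0,-0.02,0.5],[0,0,0,-0.04,0,-0.02,0.5],[0,0,0,-0.04,0,-0.02,0.5],[0,0,0,-0.04,0,-0.01,0.5],[0,0,0,-0.04,0,0,0.5],[0,0,0,-0.04,0,0,0.5],[0,0,0,-0.03,0,0,0.5],[0,0,0,-0.01,0,0,0.5],[0,0,0,0,0,0,0.5]]}}

```text
time: 22.9
ee_pos: [0.5765, -0.1954, 0.2538]
eef_rot: [0.649, 0.761, 0.004, 0.001]
ft_force: [0.8, -1.2, 0.2]
width: 0.0223
```

```bash
python3 - <<'E'
from plan import *
st()
im,_=camera("top");cv2.imwrite("pics/t17.png",cv2.resize(im[150:290,150:350],None,fx=4,fy=4))
hsv=cv2.cvtColor(im,cv2.COLOR_BGR2HSV);H,S,V=[hsv[...,i].astype(int) for i in range(3)];r=np.zeros(V.shape,bool);r[170:240,160:280]=1
for c,s in blobs((V<60)&r,30):
    P=ray("top",c,.013);M=np.array([.549,.243]);ax=np.array([-.041,.999]);v=P[:2]-M
    print(c.round(1),s[4],P.round(3),"pan x",round(v@ax-.06,3),"pan y",round(float(v@np.array([-.999,-.041])),3))
s,_=camera("side");cv2.imwrite("pics/s17.png",s)
for n,i,r in(("top",im,(150,290,240,450)),("side",s,(140,330,200,400))):
    h=cv2.cvtColor(i,cv2.COLOR_BGR2HSV);o=cv2.cvtColor(cv2.imread(f"pics/{n}0.png"),cv2.COLOR_BGR2HSV)
    for nm,h_ in(("now",h),("start",o)):
        H,S,V=[h_[...,k].astype(int) for k in range(3)];q=np.zeros(V.shape,bool);q[r[0]:r[1],r[2]:r[3]]=1
        for k,m in {"pink":((H>150)&(S>80)&(V>100)),"purple":((H>120)&(H<150)&(S>80)),"orange":((H<25)&(S>80)),"white":((V>185)&(S<60))}.items():
            print(n,nm,k,[c.round(1).tolist() for c,_ in blobs(m&q,40)])
E
```

```text
t 22.9 p [ 0.5765 -0.1954  0.2538] xhead 99.13 tilt [0.0069 0.0055] f [ 0.77 -1.18  0.15] w 0.0223 q [-0.44  0.38  0.9   1.53 -0.31  1.38  0.65]
[184.1 186.4] 88 [0.599 0.296 0.013] pan x -0.009 pan y -0.053
[172.  202.6] 87 [0.551 0.33  0.013] pan x 0.027 pan y -0.005
[182.6 218.6] 85 [0.503 0.296 0.013] pan x -0.005 pan y 0.044
top now pink [[372.6, 262.0]]
top now purple [[283.4, 173.6]]
top now orange [[407.4, 177.7]]
top now white [[255.8, 175.7], [262.4, 231.9], [412.1, 236.7], [294.5, 270.0]]
top start pink [[354.7, 204.1], [372.5, 262.0]]
top start purple [[283.4, 173.6]]
top start orange [[407.5, 177.8]]
top start white [[255.9, 175.7], [262.5, 231.9], [412.1, 236.7]]
side now pink [[316.0, 233.9], [230.8, 254.2]]
side now purple [[345.0, 181.1]]
side now orange [[335.7, 167.5], [366.4, 284.2], [362.8, 324.8]]
side now white [[265.3, 291.6], [369.4, 307.4]]
side start pink [[315.8, 233.5], [230.0, 253.7]]
side start purple [[345.0, 181.1]]
side start orange [[335.8, 167.4], [366.5, 284.3], [362.8, 324.8]]
side start white [[265.5, 291.6], [369.5, 307.4]]
```

View pics/t17.png

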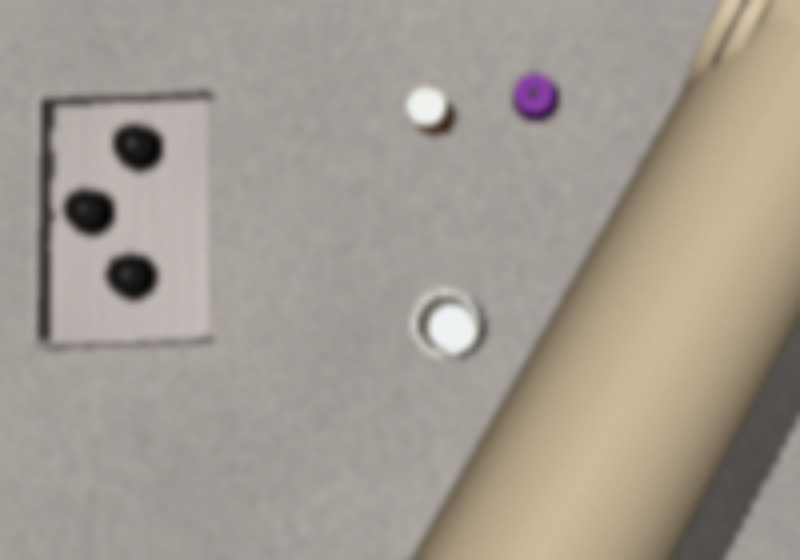

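View pics/s17.png

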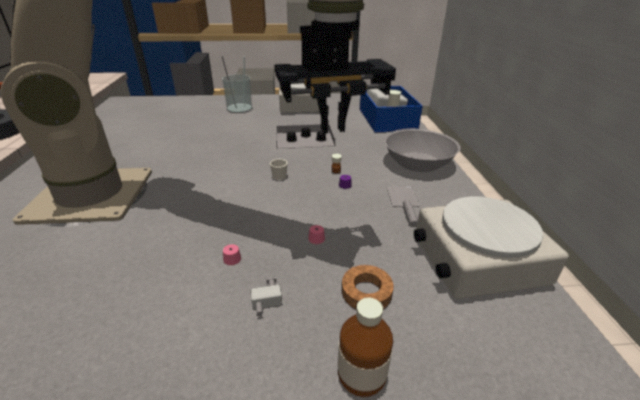

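All three stoppers stand upright inside the pan. The bystanders are where they were, and the robot is clear of everything.

```bash
python3 -c "
from bench import *
print(close_job())"
```

```text
the job is handed in; nothing more can be done
None
```

All three black stoppers are in the catch pan, upright and wholly inside the walls. I swept them in one at a time with the part-closed fingertips (about 22 mm apart), between the vial and the crucible. Then I lifted the arm clear and handed in the job at about 23 s.

**Stoppers:** the last top view puts their centres, in pan coordinates (x, y, mm), at (27, -5), (-9, -53) and (-5, 44). Each outer edge is about 15 mm or more from the walls and 30 mm or more inside the mouth.

**Other things on the bench:** the vial, crucible, boss, cork ring, flask and purple stopper were within about 0.3 pixel of where they started. The two pink stoppers differed by up to about 1 pixel in the side view, where the arm's shadow changed the mask. One pink stopper was hidden by the arm in the last top view, so I checked it from the side only. I judged the spatula by eye only.

**Forces:** the readings I took between moves stayed at or below about 3 N. I did not have readings from within the moves.

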